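# Bin the clamping kit and shut it in the drawer

### The job

Put the clamping kit away: of V-block, spring collet, brass coupling nut, copper bush, black T-slot nut and red centre punch, collect whichever are lying on the bench into the blue bin where it stands on the bench, and only when all are in, set the loaded bin flat and upright in the top drawer of the grey drawer unit. Then slide the drawer gently, without slamming, until it is fully shut with the bin and all the pieces inside. Leave the tape measure, the tin and the spanner that lie among them where they are.

Things in the scene. Friction and masses are not known exactly. Their poses are not given: they have to be found in the camera images.
- drawer (a joint): how far out the top drawer of the grey bench-top drawer unit is, m: 0 shut, 0.215 fully out; 2 N friction, no spring or catch; starts 0 to 0.05 out. Its inner floor is 48 mm below the handle point, 60 to 326 mm behind it and free for y = -120 to +49 mm of it (beyond: a fixed yellow tray); walls 50 mm high. Out by q, the front q - 5 mm of the inside lie uncovered. Loads up to 75 mm high pass.
- drawer_handle (a point): middle of the top drawer's aluminium bow handle, 143 mm over the bench; moves with it. +x level, into the unit (drawer opens along -x), +y along the bar, z up. Bar 10 mm thick, 110 mm long, posts at y = +-50 mm, 40 mm in front of the front panel (15 x 262 mm, top edge 27 mm above this point). The unit is fixed, 300 deep, 280 wide, 191 mm high; shut, its front is 55 mm behind this point.
- bin: the blue open plastic parts bin, 165 mm long (x) by 66 mm wide (y) by 50 mm high, walls and floor 3 mm, about 0.12 kg, with a small paper label on one end. Thin rim lip. It can be lifted with the fingers outside its two long walls (close along y). Origin at the centre of its underside, z up.
- vblock: a kit piece: bright steel V-block, 36 (x) x 32 (y) x 28 mm high, V groove along x in its top, about 0.18 kg. Origin at the centre of its underside, z up through its height. May be absent.
- collet: a kit piece: bright steel tapered spring collet with thin slits, 25 mm wide at the foot (first 11 mm), tapering to 17 mm at the top, 30 mm high, standing on its wide end. Origin at the centre of its underside, z up through its height. May be absent.
- nut: a kit piece: brass hexagon coupling nut, 24 mm across flats, 27.7 mm across corners, 26 mm high, standing on end. One pair of flats faces its own +-y. Origin at the centre of its underside, z up through its height. May be absent.
- bush: a kit piece: copper-coloured flanged bush, 28 mm flange at the foot (6 mm thick), body 23 mm thick, 26 mm high, standing on its flange. Origin at the centre of its underside, z up through its height. May be absent.
- tnut: a kit piece: black T-slot nut, 28 x 28 x 20 mm high: base 28 x 28 x 10 mm, on it a rib 28 (x) x 16 (y) x 10 mm. Origin at the centre of its underside, z up through its height. May be absent.
- punch: a kit piece: red centre punch with a steel point, lying on its side, 95 mm long (x, point at +x), 10 mm thick. Origin at the centre of its underside, z up through its height. May be absent.
- tape: bystander: yellow and black tape measure, 52 x 52 x 34 mm. Origin at the centre of its underside, z up through its height. 
- tin: bystander: round green tin with aluminium lid, 52 mm across, 26 mm high. Origin at the centre of its underside, z up through its height. 
- wrench: bystander: steel spanner lying flat, 180 mm long (x), 38 mm wide at the jaws, 8 mm thick. Origin at the centre of its underside, z up through its height. 

How it is judged:
By the outcome, as a careful person would: the job done as asked, in the order asked, and still so for the second after the job is handed in, with the robot touching nothing.
Of vblock, collet, nut, bush, tnut, punch only 4 to 6 are there at a start; the rules pass over those that are not, and their reading is None.
At some moment in a run one of vblock, collet, nut, bush, tnut, punch, bin may be knocked a few centimetres aside while the robot is not near it.
It also fails if it takes over 210 s, if anything falls off the work surface, if the arm or the gripper's body presses on something with over 40 N, if the wrist force passes 120 N, or if a joint passes its speed limit or range.

### The arm

A 6-joint arm with a two-finger parallel gripper is mounted at the origin on the work surface. World frame = base frame: x ahead of the robot, y to its left, z up, the work surface at z = 0. Lengths are in m, angles in rad, forces in N, time in s.
With the tool pointing down it reaches from about 0.325 to 0.775 m from the base axis. Payload 5.5 kg.
Tool frame: the origin (TCP) lies midway between the tips of the shut fingers; the grasp point (between the pads) lies 19 mm behind it; z points along the fingers, y is the line along which they close (so a half turn about z gives the same grasp; the last joint's range is limited). The gripper opens to 88 mm and grips with 3 to 60 N. Pads are 20 mm wide; open, the fingers measure 115 mm over their backs; the gripper's body (75 mm by 178 mm) begins 61 mm behind the grasp point.
Start: joints at [-1.239, 0.091, 1.231, -0, 1.82, -0.057], TCP at [0.227, -0.555, 0.223] pointing down, gripper open.
Joint ranges: [-2.87, 2.87], [-0.86, 2.18], [0.17, 2.46], [-1.51, 4.65], [0.06, 2.69], [-2.65, 2.65]. Speed limits (rad/s): [2.57, 2.57, 3.01, 3.14, 3.14, 3.14].

### API

Orientations are given as a rotation vector (axis times angle).
In Python, from workcell import r, get_image, job, outline_of gives the robot as it stands. The module is installed in compiled form; this text tells all that it offers.
- The arm moves only by the shell command python3 -m crank 'ROWS' [FORCE]. ROWS is a JSON object of lists of equal length, an entry for each row: "translation": the shift along the world's x, y, z normalised to -1 to 1, where 1 is 0.04 m, a list of three; "spin": the turn about the world's z normalised to -1 to 1, where 1 is 5 degrees; "hand": the opening, from -1 (shut) to 1 (fully open). A call has 1 to 10 rows; each row shifts and turns the commanded pose from where the row before left it; what a row does not reach is not made up. A row lasts 1/8 s, in which the tool goes at most 62.5 mm and 10.7 degrees, less where a joint would pass 70% of its speed; a pose out of reach is approached as far as the arm can. A call with a number of a shift or a turn outside -1 to 1 is refused whole. A call with a gripper value outside its range is refused whole. The fingers move at their own pace and stop on an object; FORCE is the grip in N (left out, the last holds). Time passes only in rows, so rows that do not move let the fingers close. It gives the time, the measured TCP pose, the force, the opening and the grip force at its end, in the units of the state.
- r.state(): the state, without advancing time (a new reading comes with each control period).
- get_image(name): name is "scene" or "top" or "wrist"; returns a dict with "frame" (480x640x3 uint8, blue, green, red), "mtx" (3x3 intrinsics, pixels), "camera_from_world" (4x4, takes a point from world to camera coordinates). Camera axes: x right, y up, looking along -z (the intrinsics and any distortion apply to the point x, -y, -z); pixel columns grow to the right and rows downward; lengths in m; the calibration is good to about 2 mm. A picture is of the moment at which its call begins. There is no depth.
- job.job_done(): hands the job in; it is judged then, once.
Trained networks look in the newest picture that a camera, given by its name, has taken for a name from the list of things; names that differ only in an ending like _2 or _b are one class to them, and where a whole thing is asked for, a point or a joint stands for the part that bears it (a point fixed in the world has none). Each returns a list of dicts, best first, with "p" (0 to 1); they miss things now and then, are a little off and sometimes report something else, mostly with a low value. They report only what shows in the picture. A call takes as long as a camera call.
- outline_of(camera, target): "mask" (480x640 bool, what is visible of it) and "box" ([left, top, right, bottom] in pixels, round what is visible of it).
The state is a dict: "t": time; "q": joint angles; "joint_velocities": joint speeds; "joint_efforts": joint torques, N m; "tool_pos": TCP position; "tool_rot": TCP orientation; "ft_force": force on the tool from outside, world axes, zero at the start; "moment": the same for the moment, N m; "finger_gap": finger opening in m; "finger_force": force on a finger pad.
Only numpy, scipy, OpenCV 4.12 (cv2) and the standard library are available. Lean on these libraries where they do the work, as an engineer would, in place of code of your own. Each camera call takes 0.05 s, during which the arm holds its last target. There are 200 camera calls.

## Working session

There is one attempt and no reset: what is moved stays moved. The work goes in short steps, Python scripts to look and compute and a shell command to move; the robot and the scene stay as the last step left them, time stands still between calls to the robot, and variables do not carry over. Pictures are saved under pics/ and viewed, at most 14 in all, crops included, and the job is handed in when it is done.

```bash
mkdir -p pics; cat > h.py <<'E'
import numpy as np, cv2, json
from workcell import r, get_image, job, outline_of
def ray(im,u,v):
    K=np.array(im["mtx"]);T=np.array(im["camera_from_world"])
    d=np.linalg.inv(K)@np.array([u,v,1.]); d=np.array([d[0],-d[1],-d[2]])
    R=T[:3,:3]; return -R.T@T[:3,3], R.T@d
def at(im,u,v,z):
    c,d=ray(im,u,v); return c+d*(z-c[2])/d[2]
def proj(im,p):
    K=np.array(im["mtx"]);T=np.array(im["camera_from_world"])
    q=T[:3,:3]@np.array(p)+T[:3,3]; q=K@np.array([q[0],-q[1],-q[2]]); return q[:2]/q[2]
H=dict(vblock=.028,collet=.03,nut=.026,bush=.026,tnut=.02,punch=.01,tape=.034,tin=.026,wrench=.008,bin=.05)
def find(cam,name,im,zf=0.5):
    out=[]
    for o in outline_of(cam,name)[:2]:
        m=o["mask"].astype(np.uint8)
        if m.sum()<10: continue
        c,_=cv2.findContours(m,cv2.RETR_EXTERNAL,cv2.CHAIN_APPROX_NONE)
        c=max(c,key=cv2.contourArea)[:,0,:]
        P=np.array([at(im,u,v,H.get(name,0.1)*zf)[:2] for u,v in c])
        (cx,cy),(w,h),a=cv2.minAreaRect((P*1000).astype(np.float32))
        if w<h: w,h,a=h,w,a+90
        out.append((round(o["p"],2),[int(x) for x in o["box"]],(round(cx),round(cy)),(round(w),round(h)),round((a+90)%180-90)))
    return out
E
python3 - <<'E'
from h import *
print(r.state())
for c in ("scene","top"):
    im=get_image(c); cv2.imwrite(f"pics/{c}0.png",im["frame"])
    T=np.array(im["camera_from_world"]); print(c,-T[:3,:3].T@T[:3,3], at(im,320,240,0), np.array(im["mtx"]).tolist())
    for n in list(H)+["drawer","drawer_handle"]: print(n,find(c,n,im))
E
```

```text
{'t': 0.0, 'q': array([-1.23871114e+00,  9.18538736e-02,  1.23184206e+00,  1.98234227e-05,
        1.81977501e+00, -5.66851667e-02]), 'joint_velocities': array([-1.74704878e-03, -8.72928814e-04,  8.04659347e-04,  9.15807342e-05,
        1.60878782e-04, -2.04683209e-04]), 'joint_efforts': array([-2.92714667e-04, -4.46449184e+01, -4.06445181e+01,  6.98548369e-02,
        2.93050020e-02, -1.38158880e-04]), 'tool_pos': array([ 0.22735269, -0.55495749,  0.2215346 ]), 'tool_rot': array([-3.08059628e+00, -6.06488099e-01,  3.74865174e-04]), 'ft_force': array([-0.36599868,  0.09282948,  0.42562228]), 'moment': array([-0.04232262,  0.00378871,  0.01729585]), 'finger_force': 0.0, 'finger_gap': 0.08776354316646762}
scene [ 1.24796463 -0.40308749  0.81915155] [0.44532417 0.12053429 0.        ] [[507.33546044170816, 0.0, 313.6987841233538], [0.0, 507.33546044170816, 244.38816923617705], [0.0, 0.0, 1.0]]
vblock [(0.73, [400, 226, 420, 245], (562, 310), (70, 45), -57)]
collet [(0.49, [388, 264, 404, 280], (639, 206), (49, 25), -39)]
nut []
bush [(0.43, [361, 296, 374, 309], (686, 90), (44, 26), -35)
[... 934 characters left out ...]
(30, 25), -89)]
bush [(0.52, [301, 181, 310, 197], (683, 95), (30, 24), 1), (0.4, [163, 171, 234, 227], (666, 337), (175, 34), 49)]
tnut [(0.72, [237, 318, 252, 334], (383, 215), (27, 27), 65)]
punch [(0.56, [338, 187, 381, 199], (674, -28), (93, 11), -86)]
tape [(0.59, [239, 246, 271, 280], (523, 200), (58, 54), 40)]
tin [(0.73, [130, 249, 160, 278], (514, 438), (61, 53), 67)]
wrench [(0.87, [162, 168, 231, 226], (666, 339), (180, 38), 49), (0.74, [298, 178, 311, 198], (686, 96), (32, 27), 1)]
bin [(0.58, [308, 242, 344, 325], (479, 48), (174, 71), 4)]
drawer [(0.82, [432, 118, 546, 239], (687, -285), (301, 106), 41)]
drawer_handle [(0.71, [435, 120, 544, 239], (688, -285), (301, 105), 41)]
```

View pics/top0.png

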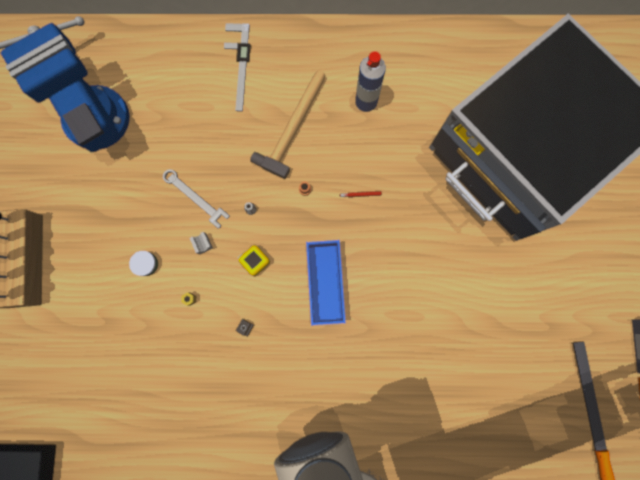

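View pics/scene0.png

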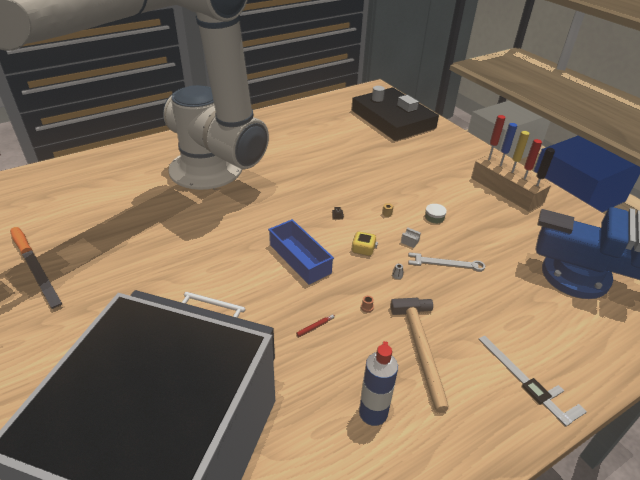

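All six pieces show. In the top view the V-block is at (200,243), collet (250,208), nut (190,298), bush (305,188), T-nut (244,327), punch (360,194) and bin (326,283). The handle bar runs from about (450,178) to (493,213). Next I'll fit the poses by silhouette and zoom on the handle.

```bash
cat >> h.py <<'E'
from scipy.optimize import minimize
def box(x,y,z0,z1): return [(a*x/2,b*y/2,c) for a in(-1,1) for b in(-1,1) for c in(z0,z1)]
def cyl(d,z0,z1,n=20,o=0): return [(d/2*np.cos(t+o),d/2*np.sin(t+o),c) for t in np.arange(n)*2*np.pi/n for c in(z0,z1)]
M=dict(vblock=box(.036,.032,0,.028),collet=cyl(.025,0,.011)+cyl(.017,.029,.03),nut=cyl(.0277,0,.026,6),bush=cyl(.028,0,.006)+cyl(.023,.006,.026),
 tnut=box(.028,.028,0,.01)+box(.028,.016,.01,.02),punch=box(.095,.01,0,.01),tape=box(.052,.052,0,.034),tin=cyl(.052,0,.026),bin=box(.165,.066,0,.05))
def hull(im,name,p,z=0):
    c,s=np.cos(p[2]),np.sin(p[2])
    uv=np.array([proj(im,(p[0]+c*a-s*b,p[1]+s*a+c*b,h+z)) for a,b,h in M[name]])
    return cv2.convexHull(uv.astype(np.float32))[:,0]
def fit(name,views,guess=None,z=0,yaws=None):
    """views: {cam:image}. returns x,y,yaw(deg),mean IoU"""
    ms=[]
    for cam,im in views.items():
        o=[o for o in outline_of(cam,name) if o["p"]>.3]
        if guess is not None:
            o=[k for k in o if np.hypot(*(np.array(k["box"]).reshape(2,2).mean(0)-proj(im,(*guess[:2],z+H[name]/2))))<(25 if cam!="wrist" else 120)]
        if o: ms.append((im,cv2.resize(o[0]["mask"].astype(np.uint8),None,fx=4,fy=4,interpolation=cv2.INTER_LINEAR) if cam!="wrist" else o[0]["mask"].astype(np.uint8),4 if cam!="wrist" else 1,cam))
    if not ms: return None
    if guess is None:
        im,m,k,_=ms[0]; v,u=np.nonzero(m); guess=at(im,u.mean()/k,v.mean()/k,z+H[name]/2)
    def cost(p):
        t=0
        for im,m,k,_ in ms:
            g=np.zeros_like(m); cv2.fillConvexPoly(g,np.round(((hull(im,name,(p[0]/1e3,p[1]/1e3,p[2]/20),z)+.5)*k-.5)*16).astype(np.int32),1,shift=4)
            t+=1-(g&m).sum()/max(1,(g|m).sum())
        return t/len(ms)
    best=None
    for y0 in (yaws if yaws is not None else ([0] if name in("collet","bush","tin") else np.arange(0,np.pi,np.pi/6))):
        x0=np.array([guess[0]*1e3,guess[1]*1e3,y0*20])
        q=minimize(cost,x0,method="Nelder-Mead",options=dict(initial_simplex=x0+np.array([[0,0,0],[6,0,0],[0,6,0],[0,0,5]]),maxiter=120))
        if best is None or q.fun<best.fun: best=q
    return np.round([best.x[0]/1e3,best.x[1]/1e3,(np.degrees(best.x[2]/20)+90)%180-90,1-best.fun],4).tolist(),[m[3] for m in ms]
def yaw():
    s=r.state(); R=cv2.Rodrigues(np.array(s["tool_rot"]))[0]; return np.degrees(np.arctan2(R[1,1],R[0,1])),s
def go(x,y,z,a=None):
    """a: wanted direction of the closing axis, deg (mod 180); prints shift in row units (1=40 mm / 5 deg)"""
    w,s=yaw(); d=(np.array([x,y,z])-s["tool_pos"])/.04
    t=0 if a is None else ((a-w+90)%180-90)/5
    print("shift units",np.round(d,2),"spin units",round(t,2),"q6",round(s["q"][5],2),"t",round(s["t"],1),"closing yaw",round(w,1))
E
python3 - <<'E'
from h import *
V={c:get_image(c) for c in("top","scene")}
for n in M: print(n,fit(n,V))
a=cv2.resize(V["top"]["frame"][150:240,420:560],None,fx=5,fy=5,interpolation=cv2.INTER_CUBIC)
cv2.imwrite("pics/hz.png",a); print(yaw()[0])
E
```

```text
vblock ([0.5602, 0.3126, -63.4682, 0.8395], ['top', 'scene'])
collet ([0.6386, 0.215, -3.0288, 0.7537], ['top'])
nut ([0.4405, 0.3343, 10.2212, 0.7493], ['top', 'scene'])
bush ([0.5565, 0.3168, 10.3352, 0.2615], ['top', 'scene'])
tnut ([0.3826, 0.2166, -28.1716, 0.9046], ['top'])
punch ([0.6742, -0.0315, -88.4278, 0.7271], ['top', 'scene'])
tape ([0.523, 0.1986, 42.7801, 0.8385], ['top', 'scene'])
tin ([0.5135, 0.435, 8.5284, 0.8887], ['top', 'scene'])
bin ([0.4762, 0.0467, 4.2799, 0.9455], ['top', 'scene'])
-67.7242418675442
```

View pics/hz.png

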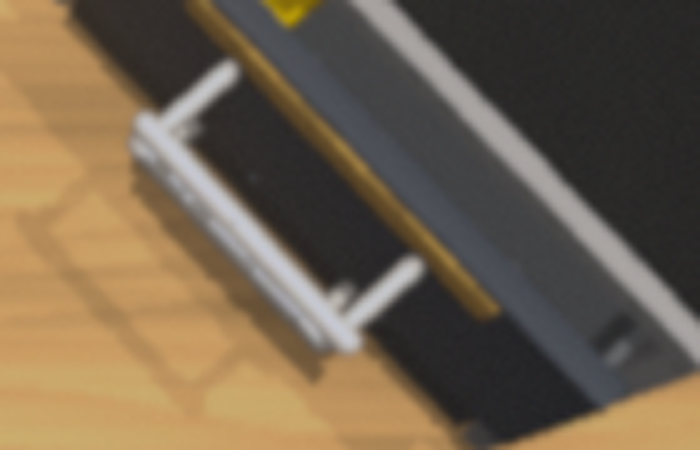

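The crop shows the upper bar from crop (148,120) to (348,340), which is full-image (449.6,174) to (489.6,218). The lower drawer's bar is just beneath it, and the yellow tray is at the upper left.

```bash
python3 - <<'E'
from h import *
im=get_image("top")
a=at(im,449.6,174,.146);b=at(im,489.6,218,.146);m=(a+b)/2;d=a-b
yd=np.degrees(np.arctan2(d[1],d[0]));print(a,b,m,np.linalg.norm(d),"bar dir",yd,"x dir",yd-90)
# unit top rear edges: pixel corners at z=.191
P=[at(im,*u,.191)for u in((457,112),(569,17),(560,220))];print(P)
for p,q in((0,1),(0,2)): e=P[q]-P[p];print(np.linalg.norm(e),np.degrees(np.arctan2(e[1],e[0])))
go(m[0],m[1],.24,yd-90)
V={c:get_image(c) for c in("top","scene")}
print(fit("bush",V,guess=(.684,.093)),fit("tnut",V,guess=(.382,.216)),fit("collet",V,guess=(.638,.215)))
E
```

```text
[ 0.6751006  -0.18607075  0.146     ] [ 0.59103198 -0.25676637  0.146     ] [ 0.63306629 -0.22141856  0.146     ] 0.10984263620323545 bar dir 40.061403985904505 x dir -49.938596014095495
[array([ 0.77793948, -0.19081379,  0.191     ]), array([ 0.96918037, -0.40818873,  0.191     ]), array([ 0.57879126, -0.36164497,  0.191     ])]
0.2895253703831527 -48.659511260409396
0.26238008203257424 -139.376703020986
shift units [10.14  8.35  0.43] spin units 3.56 q6 -0.06 t 2.4 closing yaw -67.7
([0.6848, 0.0928, 6.4392, 0.8237], ['top', 'scene']) ([0.3813, 0.215, 60.7876, 0.7833], ['top', 'scene']) ([0.6386, 0.2122, 10.6225, 0.786], ['top', 'scene'])
```

```bash
python3 -m crank '{"translation":[[0.8,0.94,0],[0.8,0.94,0],[0.8,0.94,0],[0.8,0.94,0],[0.8,0.94,0],[0.8,0.94,0],[0.8,0.94,0]],"spin":[1,1,1,1,1,1,1],"hand":[1,1,1,1,1,1,1]}' 20
python3 -m crank '{"translation":[[0.8,0.94,-0.1],[0.8,0.94,-0.1],[0.8,0.94,-0.1],[0.8,0.94,-0.1],[0.8,0.94,-0.1],[0.8,0.94,-0.1],[0.8,0.94,-0.1]],"spin":[1,1,1,1,1,1,1],"hand":[1,1,1,1,1,1,1]}'
python3 -m crank '{"translation":[[0,0,0],[0,0,0]],"spin":[0,0],"hand":[0.2,0.2]}'
python3 - <<'E'
from h import *
V={"wrist":get_image("wrist"),"top":get_image("top")}
cv2.imwrite("pics/w1.png",V["wrist"]["frame"])
p=fit("punch",{"wrist":V["wrist"]},(.6742,-.0315),yaws=[-1.54]);print(p,fit("punch",V,(.6742,-.0315),yaws=[-1.54]))
p=p or [[.6742,-.0315,-88]]
p=p[0];go(p[0],p[1],.15,p[2]+90)
E
```

```text
t: 3.62
tool_pos: [0.4523, -0.2907, 0.2228]
tool_rot: [2.755, 1.509, 0.0]
ft_force: [0.0, -0.6, -1.1]
finger_gap: 0.0877
finger_force: 0.0
t: 4.5
tool_pos: [0.6764, -0.0275, 0.1945]
tool_rot: [2.173, 2.268, 0.0]
ft_force: [0.3, -0.2, -0.4]
finger_gap: 0.0879
finger_force: 0.0
t: 4.75
tool_pos: [0.6752, -0.0292, 0.1945]
tool_rot: [-2.177, -2.264, 0.001]
ft_force: [-0.8, -0.8, 0.2]
finger_gap: 0.0713
finger_force: 0.0
([0.6761, -0.0331, -86.4428, 0.8771], ['wrist']) ([0.6761, -0.0331, -86.4428, 0.8771], ['wrist'])
shift units [ 0.02 -0.08 -1.14] spin units 0.28 q6 -0.13 t 5.0 closing yaw 2.2
```

View pics/w1.png

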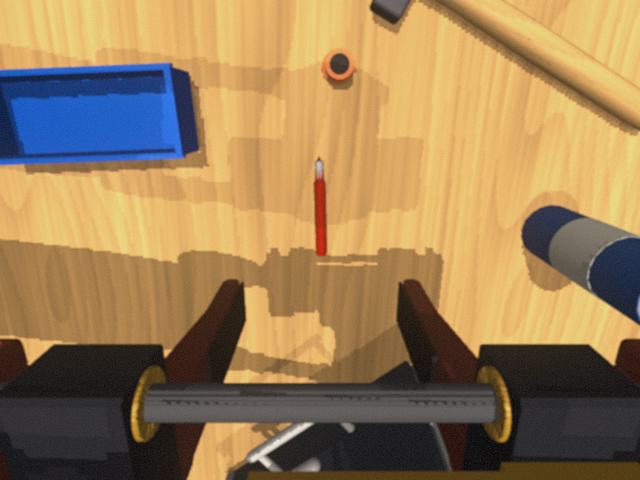

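The wrist view shows the punch from (320,157) to (321,255), with the bush at (339,66). The fit agrees to within 3 mm, so I'll pick the punch now.

```bash
python3 -m crank '{"translation":[[0.05,-0.2,-0.9],[0,0,-1],[0,0,-1],[0,0,-1],[0,0,-0.56],[0,0,-0.3],[0,0,0]],"spin":[0.3,0,0,0,0,0,0],"hand":[-0.1,-0.1,-0.1,-0.1,-0.1,-0.1,-0.1]}' 20
python3 -m crank '{"translation":[[0,0,0],[0,0,0],[0,0,0],[0,0,0],[0,0,0]],"spin":[0,0,0,0,0],"hand":[-1,-1,-1,-1,-1]}'
python3 -m crank '{"translation":[[0,0,0.5],[0,0,1],[0,0,1],[0,0,0.7]],"spin":[0,0,0,0],"hand":[-1,-1,-1,-1]}'
python3 - <<'E'
from h import *
V={c:get_image(c) for c in("top","scene")}
b=fit("bin",V,(.4762,.0467),yaws=[.075]);print(b)
b=b[0];c,s=np.cos(np.radians(b[2])),np.sin(np.radians(b[2]))
f=lambda x,y:(b[0]+c*x-s*y,b[1]+s*x+c*y)
p=f(-.02,-.006);go(*p,.13,b[2]+90)
E
```

```text
t: 5.88
tool_pos: [0.6775, -0.037, 0.0044]
tool_rot: [-2.147, -2.293, -0.0]
ft_force: [-0.3, -0.1, -0.3]
finger_gap: 0.0397
finger_force: 0.0
t: 6.5
tool_pos: [0.6777, -0.0368, 0.005]
tool_rot: [2.147, 2.293, 0.001]
ft_force: [-2.5, 1.0, 3.3]
finger_gap: 0.0097
finger_force: 20.0
t: 7.0
tool_pos: [0.6781, -0.0369, 0.136]
tool_rot: [2.145, 2.291, 0.003]
ft_force: [0.3, -0.6, -0.4]
finger_gap: 0.0098
finger_force: 20.0
([0.4772, 0.0485, 5.1538, 0.4351], ['top', 'scene'])
shift units [-5.5   1.94 -0.07] spin units -17.72 q6 -0.17 t 7.2 closing yaw 3.8
```

```bash
python3 -m crank '{"translation":[[-0.3,0.11,0],[-0.3,0.11,0],[-0.3,0.11,0],[-0.3,0.11,0],[-0.3,0.11,0],[-0.3,0.11,0],[-0.3,0.11,0],[-0.3,0.11,0],[-0.3,0.11,0]],"spin":[-1,-1,-1,-1,-1,-1,-1,-1,-1],"hand":[-1,-1,-1,-1,-1,-1,-1,-1,-1]}'
python3 -m crank '{"translation":[[-0.31,0.11,0],[-0.31,0.11,0],[-0.31,0.11,0],[-0.31,0.11,0],[-0.31,0.11,0],[-0.31,0.11,0],[-0.31,0.11,0],[-0.31,0.11,0],[-0.31,0.11,0],[0,0,0]],"spin":[-0.97,-0.97,-0.97,-0.97,-0.97,-0.97,-0.97,-0.97,-0.97,0],"hand":[-1,-1,-1,-1,-1,-1,-1,-1,-1,-1]}'
python3 - <<'E'
from h import *
w=get_image("wrist");cv2.imwrite("pics/w2.png",w["frame"])
b=fit("bin",{"wrist":w},(.4762,.0467),yaws=[.075]);print(b)
o=outline_of("wrist","bin");print([(k["p"],k["box"]) for k in o])
b=b[0] if b and b[0][3]>.8 else [.4762,.0467,4.3]
c,s=np.cos(np.radians(b[2])),np.sin(np.radians(b[2]))
go(b[0]-.02*c+.002*s,b[1]-.02*s-.002*c,.012,b[2]+90)
E
```

```text
t: 8.32
tool_pos: [0.568, 0.003, 0.1296]
tool_rot: [-2.861, -1.292, 0.006]
ft_force: [-0.4, -0.1, -1.3]
finger_gap: 0.0099
finger_force: 20.0
t: 9.57
tool_pos: [0.4568, 0.0425, 0.1304]
tool_rot: [-3.138, -0.142, 0.004]
ft_force: [0.1, 0.0, -0.3]
finger_gap: 0.0097
finger_force: 20.0
([0.4816, 0.0445, 5.1023, 0.777], ['wrist'])
[(0.75, [264.5, 71.1, 381.7, 329.2]), (0.45, [42.5, 64.4, 159.2, 167.8])]
shift units [-0.03  0.02 -2.98] spin units -0.18 q6 1.5 t 9.7 closing yaw -84.8
```

View pics/w2.png

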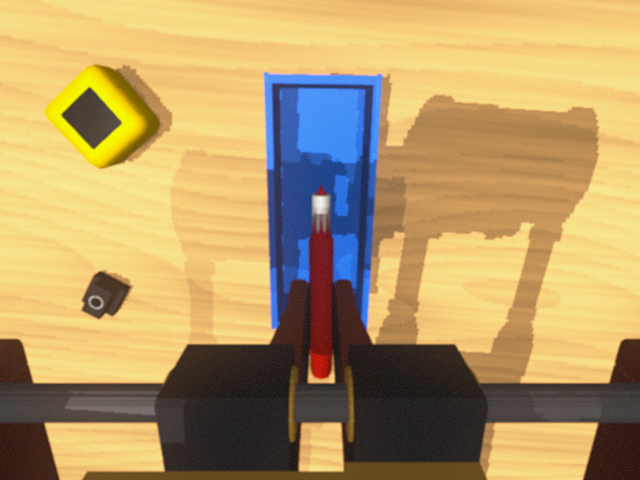

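The bin rim's far corners are at (265,73) and (381,75), so the bin stands where measured. The held punch at (320,190–375) is centred over it and aligned, so I'll lower and release.

```bash
python3 -m crank '{"translation":[[0,0.02,-0.8],[0,0,-1],[0,0,-0.8],[0,0,-0.35],[0,0,0],[0,0,0],[0,0,0],[0,0,0]],"spin":[-0.2,0,0,0,0,0,0,0],"hand":[-1,-1,-1,-1,-1,-0.58,-0.58,-0.58]}'
python3 -m crank '{"translation":[[0,0,0.8],[0,0,1],[0,0,1],[-0.3,0.9,0],[-0.3,0.9,0],[-0.3,0.9,0],[-0.3,0.9,0],[-0.3,0.9,0]],"spin":[0,0,0,0,0,0,0,0],"hand":[-0.58,-0.58,0,1,1,1,1,1]}'
python3 - <<'E'
from h import *
w=get_image("wrist");V={"wrist":w,"top":get_image("top"),"scene":get_image("scene")}
cv2.imwrite("pics/w3.png",w["frame"])
print(fit("tnut",{"wrist":w},(.382,.2155)));p=fit("tnut",V,(.382,.2155));print(p)
p=p[0];go(p[0],p[1],.15,p[2])
print(proj(w,(.382,.2155,.01)),[(k["p"],k["box"]) for k in outline_of("wrist","tnut")])
E
```

```text
t: 10.72
tool_pos: [0.4585, 0.0432, 0.0153]
tool_rot: [3.14, 0.113, 0.003]
ft_force: [-0.8, 0.1, -0.8]
finger_gap: 0.018
finger_force: 0.0
t: 11.72
tool_pos: [0.3975, 0.2244, 0.1268]
tool_rot: [-3.139, -0.113, -0.002]
ft_force: [0.5, 0.4, 0.1]
finger_gap: 0.0751
finger_force: 0.0
([0.3845, 0.2139, -30.5451, 0.8954], ['wrist'])
([0.3848, 0.2125, -22.7008, 0.8571], ['wrist', 'scene'])
shift units [-0.34 -0.25  0.59] spin units 12.65 q6 1.93 t 12.1 closing yaw -85.9
[330.32858589 251.72479917] [(0.95, [308.8, 218.4, 358.5, 272.6]), (0.18, [511.2, 0.7, 640.0, 274.0])]
```

View pics/w3.png

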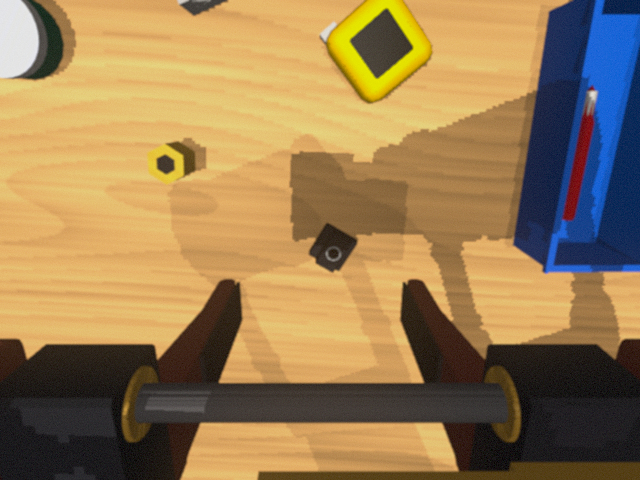

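The punch lies in the bin at (580,150). The T-nut is at (333,247), matching the fit, so I'll pick it closing along −30°.

```bash
sed -i 's|g=np.zeros_like(m); cv2|g=np.zeros_like(m)\n            cv2|; s|            t+=1-|            if _=="wrist" and name=="bin": g[270:]=0; m=m.copy(); m[270:]=0\n            t+=1-|' h.py
cat >> h.py <<'E'
B0=[.4762,.0467,4.3]
def spot(x,y,z,a=0,tool=True):
    """above bin: measure it in wrist (and top), print shift to bin point x,y; a: closing axis in bin frame"""
    w=get_image("wrist"); b=fit("bin",{"wrist":w},B0,yaws=[.075]); print("bin",b)
    b=b[0] if b and b[0][3]>.8 and np.hypot(b[0][0]-B0[0],b[0][1]-B0[1])<.006 else B0
    c,s=np.cos(np.radians(b[2])),np.sin(np.radians(b[2]))
    go(b[0]+c*x-s*y,b[1]+s*x+c*y,z,b[2]+a); return w
E
python3 -m crank '{"translation":[[-0.33,-0.27,0],[0,0,0],[0,0,0],[0,0,0],[0,0,0],[0,0,0],[0,0,-0.4],[0,0,-0.6],[0,0,-0.5],[0,0,-0.5]],"spin":[1,1,1,1,1,1,1,1,1,1],"hand":[0.2,0.2,0.2,0.2,0.2,0.2,0.2,0.2,0.2,0.2]}' 25
python3 -m crank '{"translation":[[0,0,-0.6],[0,0,-0.44],[0,0,0],[0,0,0],[0,0,0],[0,0,0],[0,0,0.4],[0,0,1],[0,0,1],[0,0,0.8]],"spin":[1,0.1,0,0,0,0,0,0,0,0],"hand":[0.2,0.2,-1,-1,-1,-1,-1,-1,-1,-1]}'
python3 -c "
from h import *
V={c:get_image(c) for c in('top','scene')};print(fit('bin',V,B0,yaws=[.075]))
go(.4762-.042-.001,.0467+.013-.003,.13,4.5)"
```

```text
t: 13.38
tool_pos: [0.385, 0.2115, 0.0456]
tool_rot: [2.797, 1.431, 0.0]
ft_force: [1.0, 0.0, 0.4]
finger_gap: 0.0525
finger_force: 0.0
t: 14.62
tool_pos: [0.3849, 0.2125, 0.1356]
tool_rot: [2.726, 1.562, 0.004]
ft_force: [0.3, 0.6, -0.6]
finger_gap: 0.0278
finger_force: 25.0
([0.477, 0.0453, 3.6954, 0.8781], ['top', 'scene'])
shift units [ 1.21 -3.89 -0.08] spin units 6.97 q6 0.96 t 14.8 closing yaw -30.4
```

```bash
python3 -m crank '{"translation":[[0.2,-0.65,0],[0.2,-0.65,0],[0.2,-0.65,0],[0.2,-0.65,0],[0.2,-0.65,0],[0.2,-0.65,0],[0,0,0]],"spin":[1,1,1,1,1,1,1],"hand":[-1,-1,-1,-1,-1,-1,-1]}'
python3 -c "
from h import *
spot(-.042,.013,.016)"
```

```text
t: 15.7
tool_pos: [0.4319, 0.0548, 0.1302]
tool_rot: [-2.128, -2.308, 0.005]
ft_force: [-0.1, 0.4, -1.5]
finger_gap: 0.0277
finger_force: 25.0
bin ([0.4792, 0.0435, 4.5793, 0.8901], ['wrist'])
shift units [ 0.11 -0.07 -2.86] spin units -0.0 q6 -0.03 t 15.8 closing yaw 4.6
```

```bash
python3 -m crank '{"translation":[[0.05,-0.03,-0.9],[0,0,-1],[0,0,-0.7],[0,0,-0.3],[0,0,0],[0,0,0],[0,0,0],[0,0,0.8],[0,0,1],[0,0,1]],"spin":[0,0,0,0,0,0,0,0,0,0],"hand":[-1,-1,-1,-1,-1,-0.14,-0.14,-0.14,-0.14,0.2]}'
python3 -m crank '{"translation":[[0,0.9,0],[0,0.9,0],[0,0.9,0],[0,0.9,0],[0,0.9,0],[0,0.9,0],[0,0.9,0],[0,0.4,0],[0,0,0]],"spin":[0,0,0,0,0,0,0,0,0],"hand":[1,1,1,1,1,1,1,1,1]}'
cat >> h.py <<'E'
def look(n,g,z=.15,sym=180,off=0):
    w=get_image("wrist"); p=fit(n,{"wrist":w},g); print(n,p)
    V={c:get_image(c) for c in("top","scene")}; print("far",fit(n,V,g), "bin",fit("bin",V,B0,yaws=[.075]))
    if p:
        p=p[0]
        for k in range(0,180,sym): go(p[0],p[1],z,p[2]+off+k)
    return w
E
python3 - <<'E'
from h import *
w=look("nut",(.4405,.334),sym=60,off=90)
cv2.imwrite("pics/w4.png",w["frame"])
E
```

```text
t: 17.05
tool_pos: [0.4346, 0.0551, 0.1299]
tool_rot: [2.13, 2.309, 0.0]
ft_force: [0.6, 0.1, 0.0]
finger_gap: 0.0443
finger_force: 0.0
t: 18.18
tool_pos: [0.4345, 0.3234, 0.1284]
tool_rot: [2.128, 2.31, -0.001]
ft_force: [-0.2, -0.3, 0.2]
finger_gap: 0.0878
finger_force: 0.0
nut ([0.4423, 0.3331, -1.0682, 0.9532], ['wrist'])
far ([0.4401, 0.3351, 1.5261, 0.9157], ['top']) bin ([0.4764, 0.0455, 4.8998, 0.8232], ['top', 'scene'])
shift units [0.19 0.26 0.53] spin units 16.87 q6 0.5 t 18.6 closing yaw 4.6
shift units [0.19 0.26 0.53] spin units -7.13 q6 0.5 t 18.6 closing yaw 4.6
shift units [0.19 0.26 0.53] spin units 4.87 q6 0.5 t 18.6 closing yaw 4.6
```

View pics/w4.png

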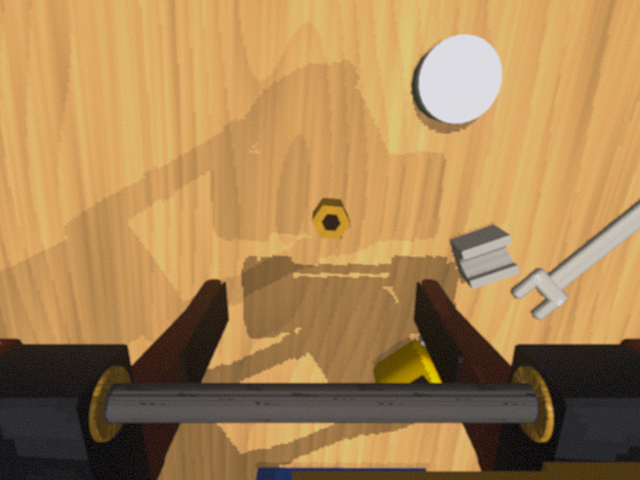

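The nut is at (331,219), clear of its neighbours. I'll pick it closing along 29°.

```bash
python3 -m crank '{"translation":[[0.18,0.25,0],[0,0,-0.7],[0,0,-0.7],[0,0,-0.7],[0,0,-0.5],[0,0,-0.36],[0,0,0]],"spin":[0.95,0.95,0.95,0.95,0.95,0.1,0],"hand":[0.2,0.2,0.2,0.2,0.2,0.2,0.2]}'
python3 -m crank '{"translation":[[0,0,0],[0,0,0],[0,0,0],[0,0,0],[0,0,0.5],[0,0,1],[0,0,1],[0,0,0.5]],"spin":[0,0,0,0,0,0,0,0],"hand":[-1,-1,-1,-1,-1,-1,-1,-1]}'
python3 -m crank '{"translation":[[0.1,-0.9,0],[0.1,-0.9,0],[0.1,-0.9,0],[0.1,-0.9,0],[0.1,-0.9,0],[0.1,-0.9,0],[0.1,-0.9,0],[0.1,-0.6,0],[0,0,0]],"spin":[-1,-1,-1,-1,-1,0,0,0,0],"hand":[-1,-1,-1,-1,-1,-1,-1,-1,-1]}'
python3 -c "
from h import *
w=spot(0,.014,.035);cv2.imwrite('pics/w5.png',w['frame'])"
```

```text
t: 19.45
tool_pos: [0.4413, 0.3326, 0.0092]
tool_rot: [-1.599, -2.703, 0.003]
ft_force: [1.2, 0.5, -0.1]
finger_gap: 0.0525
finger_force: 0.0
t: 20.45
tool_pos: [0.4428, 0.3338, 0.1342]
tool_rot: [1.596, 2.703, 0.007]
ft_force: [-0.2, 0.2, -1.6]
finger_gap: 0.024
finger_force: 25.0
t: 21.58
tool_pos: [0.4737, 0.0559, 0.13]
tool_rot: [-2.148, -2.292, 0.001]
ft_force: [0.2, 0.9, -0.5]
finger_gap: 0.0239
finger_force: 25.0
bin ([0.4801, 0.0439, 4.2915, 0.8541], ['wrist'])
shift units [ 0.14  0.01 -2.38] spin units 0.09 q6 -0.02 t 21.7 closing yaw 3.8
```

View pics/w5.png

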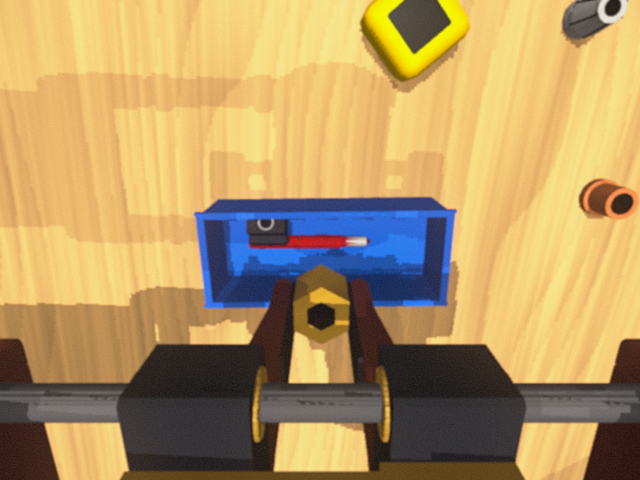

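The T-nut (268,230) and punch (310,241) are inside the bin. I'll set the nut in beside them, then go to the V-block.

```bash
python3 -m crank '{"translation":[[0.08,0.02,-0.9],[0,0,-1],[0,0,-0.5],[0,0,-0.17],[0,0,0],[0,0,0],[0,0,0],[0,0,0.6],[0,0,1],[0,0,1]],"spin":[0,0,0,0,0,0,0,0,0,0],"hand":[-1,-1,-1,-1,-1,-0.23,-0.23,-0.23,-0.23,0.2]}'
python3 -m crank '{"translation":[[0.26,0.78,0],[0.26,0.78,0],[0.26,0.78,0],[0.26,0.78,0],[0.26,0.78,0],[0.26,0.78,0],[0.26,0.78,0],[0.26,0.78,0],[0,0,0]],"spin":[0,0,0,0,0,0,0,0,0],"hand":[1,1,1,1,1,1,1,1,1]}'
python3 - <<'E'
from h import *
w=look("vblock",(.5602,.3126),sym=90,off=0)
E
```

```text
t: 22.92
tool_pos: [0.4771, 0.0579, 0.1332]
tool_rot: [2.145, 2.295, 0.001]
ft_force: [0.2, -0.2, 0.1]
finger_gap: 0.0405
finger_force: 0.0
t: 24.05
tool_pos: [0.5604, 0.3093, 0.1314]
tool_rot: [-2.143, -2.297, -0.0]
ft_force: [0.1, 0.0, 0.2]
finger_gap: 0.0882
finger_force: 0.0
vblock ([0.562, 0.3131, 26.0092, 0.9356], ['wrist'])
far ([0.5584, 0.3139, -63.3992, 0.8557], ['top', 'scene']) bin ([0.4764, 0.0462, 4.4884, 0.7657], ['top', 'scene'])
shift units [0.04 0.16 0.45] spin units 4.44 q6 0.38 t 24.4 closing yaw 3.8
shift units [0.04 0.16 0.45] spin units -13.56 q6 0.38 t 24.4 closing yaw 3.8
```

```bash
python3 - <<'E'
from h import *
w=get_image("wrist");cv2.imwrite("pics/w6.png",w["frame"])
p=np.array([.5615,.3133]);a=np.radians(26);R=np.array([[np.cos(a),np.sin(a)],[-np.sin(a),np.cos(a)]])
for n in("wrench","tape"):
  for o in outline_of("wrist",n)[:1]:
    c=np.vstack(cv2.findContours(o["mask"].astype(np.uint8),0,1)[0])[:,0]
    P=np.array([R@(at(w,u,v,H[n])[:2]-p) for u,v in c])*1e3
    d=np.hypot(np.maximum(np.abs(P[:,0])-42,0),np.maximum(np.abs(P[:,1])-10,0));i=d.argmin();print(n,o["p"],"nearest in block frame",P[i].round(),"gap mm",d[i].round(1))
E
```

```text
wrench 0.73 nearest in block frame [ 41. -33.] gap mm 22.6
tape 0.7 nearest in block frame [-51. -44.] gap mm 35.1
```

View pics/w6.png

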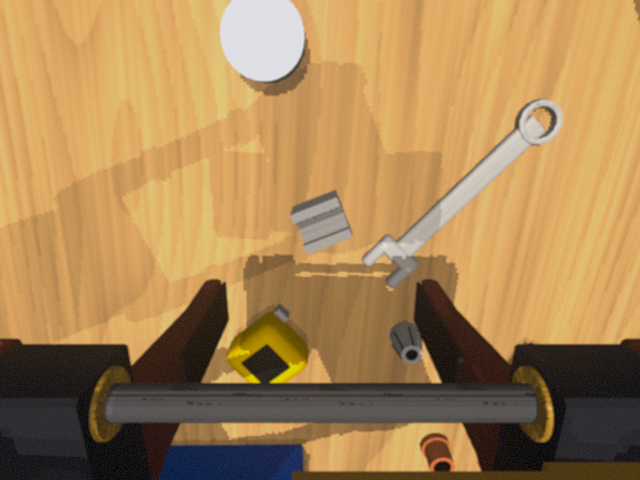

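The V-block is at (322,222) with its groove along about 26°. The spanner is 22 mm clear of the finger path, so I'll pick it.

```bash
python3 -m crank '{"translation":[[0.03,0.1,0],[0,0,0],[0,0,-0.7],[0,0,-0.8],[0,0,-0.7],[0,0,-0.6],[0,0,-0.33],[0,0,0]],"spin":[0.9,0.9,0.9,0.9,0.8,0,0,0],"hand":[0.3,0.3,0.3,0.3,0.3,0.3,0.3,0.3]}' 35
python3 -m crank '{"translation":[[0,0,0],[0,0,0],[0,0,0],[0,0,0],[0,0,0.5],[0,0,1],[0,0,1],[0,0,0.6]],"spin":[0,0,0,0,0,0,0,0],"hand":[-1,-1,-1,-1,-1,-1,-1,-1]}'
python3 -m crank '{"translation":[[-0.14,-0.83,0],[-0.14,-0.83,0],[-0.14,-0.83,0],[-0.14,-0.83,0],[-0.14,-0.83,0],[-0.14,-0.83,0],[-0.14,-0.83,0],[-0.14,-0.83,0],[0,0,0]],"spin":[-0.9,-0.9,-0.9,-0.9,-0.7,0,0,0,0],"hand":[-1,-1,-1,-1,-1,-1,-1,-1,-1]}'
python3 -c "
from h import *
w=spot(.042,0,.018);cv2.imwrite('pics/w7.png',w['frame'])
V={c:get_image(c) for c in('top','scene')};print(fit('bin',V,B0,yaws=[.075]))"
```

```text
t: 25.6
tool_pos: [0.5609, 0.3112, 0.0053]
tool_rot: [-1.667, -2.661, 0.003]
ft_force: [1.0, 0.3, 0.3]
finger_gap: 0.0572
finger_force: 0.0
t: 26.6
tool_pos: [0.5621, 0.3119, 0.134]
tool_rot: [1.667, 2.661, 0.005]
ft_force: [-0.5, -0.2, -2.1]
finger_gap: 0.0355
finger_force: 35.0
t: 27.72
tool_pos: [0.5165, 0.0443, 0.1312]
tool_rot: [2.138, 2.301, 0.001]
ft_force: [-0.4, 0.7, -1.8]
finger_gap: 0.0358
finger_force: 35.0
bin ([0.4788, 0.0439, 4.1185, 0.8077], ['wrist'])
shift units [ 0.1   0.02 -2.82] spin units -0.04 q6 -0.05 t 27.8 closing yaw 4.3
([0.4763, 0.0435, 3.4551, 0.5008], ['top', 'scene'])
```

View pics/w7.png

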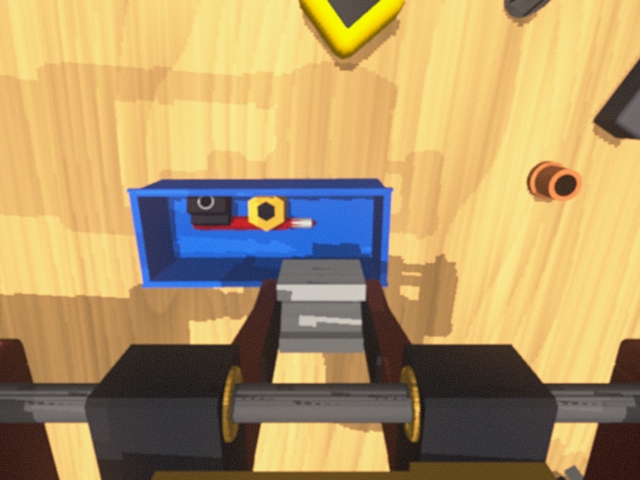

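The T-nut (208,210) and nut (266,212) sit along the far wall, and the punch tip reaches (315,223). I'll place the V-block nearer the −y wall to miss them.

```bash
python3 -m crank '{"translation":[[0.08,-0.2,-0.9],[0,0,-1],[0,0,-0.6],[0,0,-0.33],[0,0,0],[0,0,0],[0,0,0],[0,0,0.6],[0,0,1],[0,0,1]],"spin":[0,0,0,0,0,0,0,0,0,0],"hand":[-1,-1,-1,-1,-1,-0.04,-0.04,-0.04,-0.04,0.2]}'
python3 -m crank '{"translation":[[0.8,0.28,0],[0.8,0.28,0],[0.8,0.28,0],[0.8,0.28,0],[0.8,0.28,0],[0,0,0]],"spin":[0,0,0,0,0,0],"hand":[1,1,1,1,1,1]}'
python3 - <<'E'
from h import *
w=look("bush",(.6848,.0928),sym=180,off=0)
E
```

```text
t: 29.28
tool_pos: [0.5197, 0.0381, 0.122]
tool_rot: [-2.135, -2.305, 0.0]
ft_force: [-0.2, 0.1, -0.2]
finger_gap: 0.049
finger_force: 0.0
t: 30.02
tool_pos: [0.6807, 0.0947, 0.1191]
tool_rot: [-2.133, -2.304, 0.002]
ft_force: [-0.4, 0.0, -0.4]
finger_gap: 0.088
finger_force: 0.0
bush ([0.6864, 0.0921, 6.0109, 0.9746], ['wrist'])
far ([0.686, 0.0903, 5.7566, 0.8956], ['scene']) bin ([0.4764, 0.0433, 4.7685, 0.7699], ['scene'])
shift units [ 0.17 -0.04  0.7 ] spin units 0.33 q6 0.01 t 30.4 closing yaw 4.4
```

```bash
python3 -m crank '{"translation":[[0.14,-0.05,0],[0,0,0],[0,0,-0.8],[0,0,-0.9],[0,0,-0.7],[0,0,-0.35],[0,0,0]],"spin":[0,0,0,0,0,0,0],"hand":[-0.05,-0.05,-0.05,-0.05,-0.05,-0.05,-0.05]}' 25
python3 -m crank '{"translation":[[0,0,0],[0,0,0],[0,0,0],[0,0,0],[0,0,0.5],[0,0,1],[0,0,1],[0,0,0.5]],"spin":[0,0,0,0,0,0,0,0],"hand":[-1,-1,-1,-1,-1,-1,-1,-1]}'
python3 -m crank '{"translation":[[-0.78,-0.22,0],[-0.78,-0.22,0],[-0.78,-0.22,0],[-0.78,-0.22,0],[-0.78,-0.22,0],[-0.78,-0.22,0],[-0.78,-0.22,0],[0,0,0]],"spin":[0,0,0,0,0,0,0,0],"hand":[-1,-1,-1,-1,-1,-1,-1,-1]}'
python3 -c "
from h import *
w=spot(-.01,-.015,.016);cv2.imwrite('pics/w8.png',w['frame'])
go(.4675,.0297,.016,4.5)"
```

```text
t: 31.3
tool_pos: [0.6849, 0.0919, 0.01]
tool_rot: [-2.134, -2.304, 0.002]
ft_force: [0.2, -0.1, 0.2]
finger_gap: 0.0417
finger_force: 0.0
t: 32.3
tool_pos: [0.6864, 0.0921, 0.1351]
tool_rot: [2.133, 2.302, 0.005]
ft_force: [0.7, -0.3, -0.9]
finger_gap: 0.0222
finger_force: 25.0
t: 33.3
tool_pos: [0.4658, 0.03, 0.131]
tool_rot: [-2.136, -2.304, 0.0]
ft_force: [-0.0, -1.6, -0.4]
finger_gap: 0.0222
finger_force: 25.0
bin ([0.4791, 0.0439, 4.1439, 0.7398], ['wrist'])
shift units [ 0.    0.01 -2.88] spin units -0.01 q6 -0.08 t 33.4 closing yaw 4.4
shift units [ 0.01 -0.02 -2.88] spin units 0.03 q6 -0.08 t 33.4 closing yaw 4.4
```

View pics/w8.png

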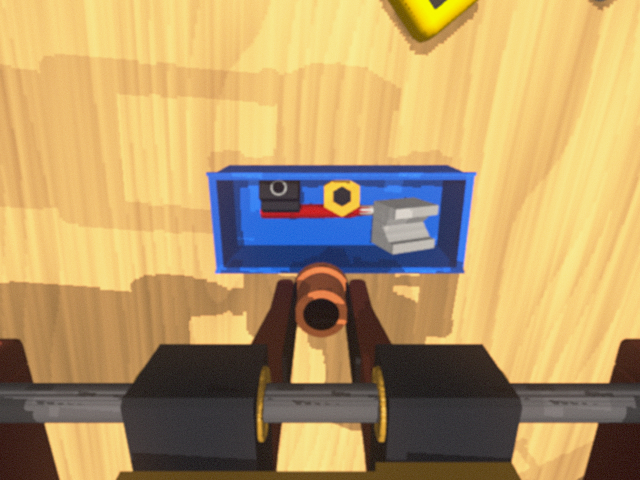

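The T-nut, nut, punch and V-block (403,226) are in, and the bush's slot on the near side is free. I'll lower the bush, then go to the collet.

```bash
python3 -m crank '{"translation":[[-0.03,0,-0.9],[0,0,-1],[0,0,-0.6],[0,0,-0.36],[0,0,0],[0,0,0],[0,0,0],[0,0,0.6],[0,0,1],[0,0,1]],"spin":[0,0,0,0,0,0,0,0,0,0],"hand":[-1,-1,-1,-1,-1,-0.32,-0.32,-0.32,-0.32,0]}'
python3 -m crank '{"translation":[[0.72,0.75,0],[0.72,0.75,0],[0.72,0.75,0],[0.72,0.75,0],[0.72,0.75,0],[0.72,0.75,0],[0,0,0]],"spin":[0,0,0,0,0,0,0],"hand":[1,1,1,1,1,1,1]}'
python3 - <<'E'
from h import *
w=look("collet",(.6386,.2122),sym=180,off=0)
p=np.array([.6386,.2122])
for o in outline_of("wrist","wrench")[:1]:
    c=np.vstack(cv2.findContours(o["mask"].astype(np.uint8),0,1)[0])[:,0]
    P=np.array([at(w,u,v,.008)[:2]-p for u,v in c])*1e3; i=np.hypot(*P.T).argmin(); print("wrench nearest offset",P[i],P.min(0),P.max(0))
cv2.imwrite("pics/w9.png",w["frame"])
E
```

```text
t: 34.65
tool_pos: [0.4658, 0.0306, 0.1212]
tool_rot: [-2.134, -2.304, 0.001]
ft_force: [0.9, -0.2, -0.2]
finger_gap: 0.0367
finger_force: 0.0
t: 35.52
tool_pos: [0.6391, 0.2123, 0.1178]
tool_rot: [-2.131, -2.306, 0.004]
ft_force: [-0.5, -0.2, -1.3]
finger_gap: 0.0879
finger_force: 0.0
collet ([0.6411, 0.2102, 12.7812, 0.8995], ['wrist'])
far ([0.6405, 0.2079, 12.3198, 0.7598], ['scene']) bin ([0.4769, 0.0462, 4.2886, 0.6702], ['top', 'scene'])
shift units [0.07 0.01 0.71] spin units 1.69 q6 0.19 t 35.9 closing yaw 4.3
wrench nearest offset [-13.43116329  45.67890065] [-40.96140023  45.62416751] [ 64.67042257 155.72917594]
```

View pics/w9.png

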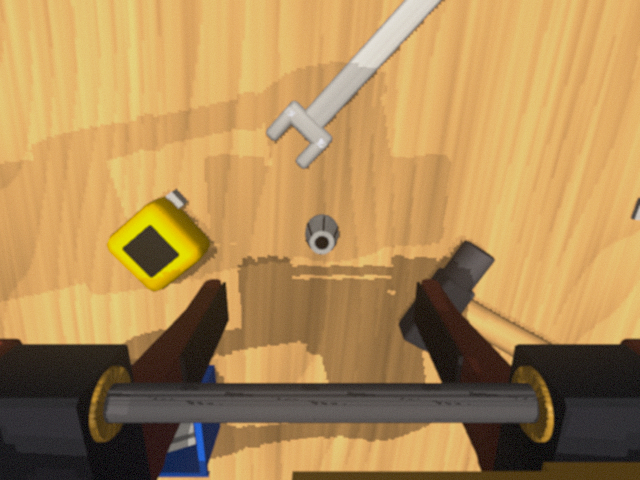

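The collet is at (322,235), well clear of the spanner jaws (300,140) and the hammer, so I'll pick it.

```bash
python3 -m crank '{"translation":[[0.05,-0.03,0],[0,0,0],[0,0,-0.8],[0,0,-0.9],[0,0,-0.7],[0,0,-0.44],[0,0,0]],"spin":[0,0,0,0,0,0,0],"hand":[-0.05,-0.05,-0.05,-0.05,-0.05,-0.05,-0.05]}' 25
python3 -m crank '{"translation":[[0,0,0],[0,0,0],[0,0,0],[0,0,0],[0,0,0.5],[0,0,1],[0,0,1],[0,0,0.6]],"spin":[0,0,0,0,0,0,0,0],"hand":[-1,-1,-1,-1,-1,-1,-1,-1]}'
python3 -m crank '{"translation":[[-0.66,-0.57,0],[-0.66,-0.57,0],[-0.66,-0.57,0],[-0.66,-0.57,0],[-0.66,-0.57,0],[-0.66,-0.57,0],[-0.66,-0.57,0],[-0.66,-0.57,0],[0,0,0]],"spin":[0,0,0,0,0,0,0,0,0],"hand":[-1,-1,-1,-1,-1,-1,-1,-1,-1]}'
python3 -c "
from h import *
w=spot(-.05,-.015,.016);cv2.imwrite('pics/w10.png',w['frame'])
go(.4277,.027,.016,4.5)"
```

```text
t: 36.85
tool_pos: [0.6397, 0.2089, 0.0054]
tool_rot: [-2.134, -2.303, 0.004]
ft_force: [0.3, 0.0, 0.3]
finger_gap: 0.0418
finger_force: 0.0
t: 37.85
tool_pos: [0.6413, 0.2093, 0.135]
tool_rot: [2.134, 2.303, 0.005]
ft_force: [-0.2, -0.1, -1.1]
finger_gap: 0.0236
finger_force: 25.0
t: 38.98
tool_pos: [0.4287, 0.0258, 0.1323]
tool_rot: [2.136, 2.301, 0.002]
ft_force: [0.2, 0.0, -0.8]
finger_gap: 0.0236
finger_force: 25.0
bin ([0.4792, 0.0439, 4.2054, 0.6952], ['wrist'])
shift units [-0.06  0.03 -2.9 ] spin units -0.01 q6 -0.09 t 39.1 closing yaw 4.3
shift units [-0.05  0.   -2.9 ] spin units 0.03 q6 -0.09 t 39.1 closing yaw 4.3
```

View pics/w10.png

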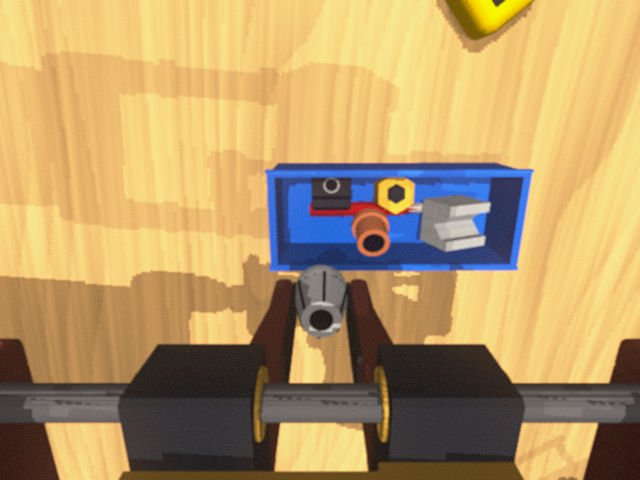

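The bush (371,234) leans towards the collet's place, so I'll release the collet just above the bush top and let it drop about 2 cm.

```bash
python3 -m crank '{"translation":[[-0.05,0,-0.9],[0,0,-0.9],[0,0,-0.5],[0,0,-0.16],[0,0,0],[0,0,0],[0,0,0],[0,0,0.6],[0,0,1],[0,0,1]],"spin":[0,0,0,0,0,0,0,0,0,0],"hand":[-1,-1,-1,-1,-1,-0.3,-0.3,-0.3,-0.3,0]}'
python3 -m crank '{"translation":[[0.5,0.1,0.5],[0.5,0.1,0.5],[0,0,0]],"spin":[0,0,0],"hand":[1,1,1]}'
python3 - <<'E'
from h import *
w=spot(0,0,.033,90);cv2.imwrite('pics/w11.png',w['frame'])
E
```

```text
t: 40.33
tool_pos: [0.4274, 0.0267, 0.1383]
tool_rot: [2.135, 2.304, 0.001]
ft_force: [0.6, 0.0, 0.4]
finger_gap: 0.0377
finger_force: 0.0
t: 40.7
tool_pos: [0.4688, 0.0349, 0.1786]
tool_rot: [2.133, 2.303, 0.004]
ft_force: [-0.3, -1.0, -0.6]
finger_gap: 0.0675
finger_force: 0.0
bin ([0.4797, 0.0431, 4.3451, 0.656], ['wrist'])
shift units [ 0.23  0.3  -3.58] spin units 17.98 q6 -0.07 t 40.8 closing yaw 4.4
```

View pics/w11.png

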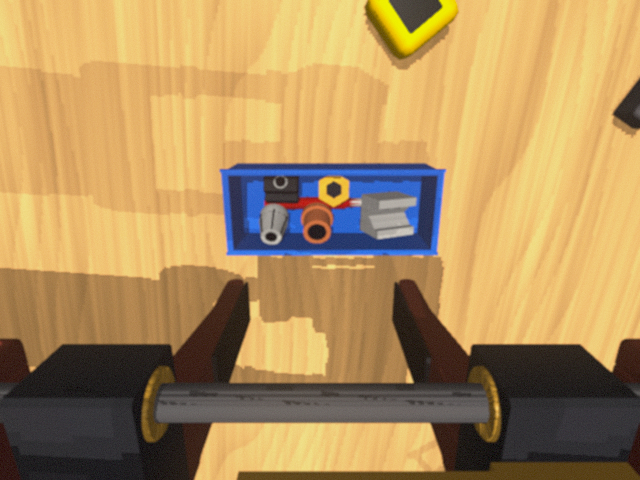

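All six pieces are in the bin: collet (272,225), bush (317,222), V-block (388,215), nut, T-nut and punch. That was my last allowed picture, so from here I work by numbers. Next is the drawer handle.

```bash
python3 -m crank '{"translation":[[0,0,0.9],[0,0,0.9],[0.4,-0.65,0],[0.4,-0.65,0],[0.4,-0.65,0],[0.4,-0.65,0],[0.4,-0.65,0],[0.4,-0.65,0],[0.4,-0.65,0],[0.4,-0.65,0]],"spin":[0,0,-1,-1,-1,-1,-1,-1,-1,-1],"hand":[0,0,-0.32,-0.32,-0.32,-0.32,-0.32,-0.32,-0.32,-0.32]}' 20
python3 -m crank '{"translation":[[0.4,-0.65,0],[0.4,-0.65,0],[0,0,0]],"spin":[-1,-1,-0.7],"hand":[-0.32,-0.32,-0.32]}'
python3 - <<'E'
from h import *
w=get_image("wrist")
go(.633,-.2214,.13,-49.4)
print(proj(w,(.675,-.186,.146)),proj(w,(.591,-.2568,.146)))
g=w["frame"].astype(int); hsv=cv2.cvtColor(w["frame"],cv2.COLOR_BGR2HSV)
m=((hsv[...,2]>150)&(hsv[...,1]<40)).astype(np.uint8); m[330:]=0
n,l,st,ce=cv2.connectedComponentsWithStats(m)
for i in range(1,n):
    if st[i,4]>150:
        v,u=np.nonzero(l==i); P=np.array([at(w,a,b,.146)[:2] for a,b in zip(u,v)]);R=cv2.minAreaRect((P*1e3).astype(np.float32)); print(st[i],R)
E
```

```text
t: 42.05
tool_pos: [0.5949, -0.174, 0.2476]
tool_rot: [-2.795, -1.431, 0.002]
ft_force: [0.3, 0.1, -0.1]
finger_gap: 0.0295
finger_force: 0.0
t: 42.42
tool_pos: [0.6268, -0.227, 0.246]
tool_rot: [-2.944, -1.09, 0.005]
ft_force: [0.6, 0.7, -0.4]
finger_gap: 0.0297
finger_force: 0.0
shift units [ 0.16  0.12 -2.91] spin units 0.01 q6 0.47 t 42.5 closing yaw -49.5
[319.41443559 147.11780256] [318.48800978 296.11468666]
[ 432    0   51  330 5150] ((714.8711547851562, -272.5660095214844), (224.02908325195312, 12.698648452758789), 40.686397552490234)
[423  29  22   9 161] ((772.2730712890625, -194.63592529296875), (4.397049427032471, 12.975846290588379), 40.536766052246094)
[  0  66  34  35 384] ((579.7772216796875, -13.63077163696289), (5.299932479858398, 28.389982223510742), 80.24505615234375)
[ 12  77  41  42 791] ((580.2715454101562, -26.600086212158203), (14.714153289794922, 29.30991554260254), 78.62284851074219)
[ 318  132   66  168 3711] ((649.5078735351562, -235.0736083984375), (122.0633544921875, 43.53791046142578), 40.42586135864258)
[415 152  22  53 800] ((706.3778076171875, -254.81610107421875), (35.59866714477539, 13.311177253723145), 41.3267936706543)
```

```bash
python3 - <<'E'
from h import *
w=get_image("wrist"); hsv=cv2.cvtColor(w["frame"],cv2.COLOR_BGR2HSV)
m=((hsv[...,2]>150)&(hsv[...,1]<40))
print([(u,int(m[125:305,u].sum()),np.nonzero(m[125:305,u])[0][[0,-1]]+125 if m[125:305,u].any() else 0) for u in range(314,388,3)])
print("V at rows 180/215/250:");
for v in(180,215,250): print(hsv[v,300:350:2,2].tolist(),hsv[v,300:350:2,1].tolist())
E
```

```text
[(314, 0, 0), (317, 0, 0), (320, 97, array([143, 292])), (323, 159, array([140, 299])), (326, 161, array([140, 300])), (329, 157, array([141, 298])), (332, 20, array([149, 292])), (335, 19, array([149, 292])), (338, 19, array([149, 292])), (341, 18, array([149, 291])), (344, 18, array([149, 291])), (347, 18, array([149, 291])), (350, 18, array([149, 291])), (353, 35, array([149, 291])), (356, 121, array([135, 255])), (359, 122, array([133, 254])), (362, 109, array([133, 247])), (365, 27, array([137, 246])), (368, 22, array([143, 246])), (371, 16, array([143, 158])), (374, 17, array([143, 159])), (377, 18, array([148, 289])), (380, 12, array([148, 159])), (383, 10, array([148, 157])), (386, 0, 0)]
V at rows 180/215/250:
[245, 246, 247, 244, 243, 240, 239, 236, 231, 222, 240, 251, 252, 252, 245, 222, 204, 241, 246, 244, 242, 239, 246, 241, 240] [129, 132, 128, 130, 129, 136, 131, 132, 134, 70, 18, 10, 4, 8, 15, 26, 84, 127, 126, 131, 126, 127, 122, 129, 126]
[245, 249, 250, 250, 251, 252, 251, 247, 247, 229, 237, 251, 252, 251, 243, 222, 185, 196, 197, 202, 197, 202, 199, 175, 164] [126, 124, 123, 123, 118, 113, 117, 128, 130, 91, 16, 12, 8, 9, 17, 26, 80, 138, 139, 134, 135, 140, 138, 131, 135]
[192, 192, 199, 203, 207, 200, 204, 204, 206, 177, 155, 175, 178, 183, 177, 162, 170, 210, 213, 215, 210, 215, 217, 235, 233] [138, 138, 136, 138, 137, 139, 135, 135, 140, 115, 43, 36, 30, 32, 35, 33, 95, 136, 139, 132, 137, 140, 136, 130, 131]
```

```bash
python3 -m crank '{"translation":[[0.22,0.05,-0.4],[0,0,-0.8],[0,0,-0.7],[0,0,-0.6],[0,0,-0.4],[0,0,0],[0,0,0]],"spin":[0,0,0,0,0,0,0],"hand":[-0.32,-0.32,-0.32,-0.32,-0.32,-0.32,-0.32]}' 25
python3 -m crank '{"translation":[[0,0,0],[0,0,0],[0,0,0],[0,0,0]],"spin":[0,0,0,0],"hand":[-1,-1,-1,-1]}'
```

```text
t: 43.4
tool_pos: [0.6367, -0.2232, 0.1338]
tool_rot: [2.943, 1.097, 0.002]
ft_force: [0.4, 0.1, 0.6]
finger_gap: 0.0298
finger_force: 0.0
t: 43.9
tool_pos: [0.6364, -0.2232, 0.1335]
tool_rot: [2.943, 1.097, 0.001]
ft_force: [-0.6, 1.4, 4.0]
finger_gap: 0.0093
finger_force: 25.0
```

```bash
python3 -m crank '{"translation":[[-0.16,0.19,0],[-0.33,0.38,0],[-0.33,0.38,0],[-0.33,0.38,0]],"spin":[0,0,0,0],"hand":[-1,-1,-1,-1]}'
python3 -m crank '{"translation":[[-0.33,0.38,0],[-0.33,0.38,0],[-0.33,0.38,0],[-0.33,0.38,0],[-0.33,0.38,0],[-0.16,0.19,0],[0,0,0]],"spin":[0,0,0,0,0,0,0],"hand":[-1,-1,-1,-1,-1,-1,-1]}'
```

```text
t: 44.4
tool_pos: [0.5904, -0.1699, 0.1335]
tool_rot: [2.942, 1.096, 0.003]
ft_force: [2.7, -0.9, 4.8]
finger_gap: 0.0092
finger_force: 25.0
t: 45.28
tool_pos: [0.5176, -0.0855, 0.1335]
tool_rot: [-2.943, -1.098, -0.001]
ft_force: [-0.5, 2.6, 6.0]
finger_gap: 0.0094
finger_force: 25.0
```

The drawer came out about 182 mm, so q ≈ 0.195. I'll release the handle and go over the bin.

```bash
python3 -m crank '{"translation":[[0,0,0],[0,0,0],[0,0,0.6],[0,0,1],[0,0,1],[0,0,0.4]],"spin":[0,0,0,0,0,0],"hand":[-0.32,-0.32,-0.32,-0.32,-0.32,0.5]}'
python3 -m crank '{"translation":[[-0.13,0.41,0],[-0.13,0.41,0],[-0.13,0.41,0],[-0.13,0.41,0],[-0.13,0.41,0],[-0.13,0.41,0],[-0.13,0.41,0],[-0.13,0.41,0],[0,0,0]],"spin":[-0.9,-0.9,-0.9,-0.9,-0.9,-0.9,-0.9,-0.9,0],"hand":[1,1,1,1,1,1,1,1,1]}'
python3 - <<'E'
from h import *
V={c:get_image(c) for c in("wrist","top","scene")}
for c in V: print(c,fit("bin",{c:V[c]},B0,yaws=[.075]))
print(fit("bin",V,B0,yaws=[.075]))
go(.4765,.0455,.02,94.4)
# rim edges in wrist: blue/wood profile
hsv=cv2.cvtColor(V["wrist"]["frame"],cv2.COLOR_BGR2HSV)
m=((hsv[...,0]>100)&(hsv[...,0]<130)&(hsv[...,1]>120)).astype(np.uint8); m[300:]=0
n,l,st,ce=cv2.connectedComponentsWithStats(m); i=1+st[1:,4].argmax(); print(st[i])
ys=[]
for v in (120,160,200,240,270):
    u=np.nonzero(l[v]==i)[0]
    if len(u): a=at(V["wrist"],u[0],v,.05);b=at(V["wrist"],u[-1],v,.05);print(v,a[:2].round(4),b[:2].round(4),np.linalg.norm(a-b).round(4),((a+b)/2)[:2].round(4))
E
```

```text
t: 46.02
tool_pos: [0.5184, -0.0868, 0.2546]
tool_rot: [2.943, 1.096, 0.003]
ft_force: [1.0, 0.1, -0.0]
finger_gap: 0.0368
finger_force: 0.0
t: 47.15
tool_pos: [0.4759, 0.0453, 0.2513]
tool_rot: [-3.139, -0.137, 0.003]
ft_force: [-0.7, -0.3, -0.1]
finger_gap: 0.0882
finger_force: 0.0
wrist ([0.4808, 0.0447, 3.8227, 0.5846], ['wrist'])
top None
scene ([0.4767, 0.0447, 4.1811, 0.5657], ['scene'])
([0.4804, 0.0446, 4.5616, 0.5645], ['wrist', 'scene'])
shift units [ 0.    0.03 -5.81] spin units -0.09 q6 1.51 t 47.6 closing yaw -85.1
[ 286  110   75  172 6650]
120 [0.5523 0.083 ] [0.5581 0.0163] 0.067 [0.5552 0.0496]
160 [0.5167 0.08  ] [0.5224 0.0139] 0.0663 [0.5195 0.047 ]
200 [0.4787 0.0777] [0.4844 0.0115] 0.0665 [0.4815 0.0446]
240 [0.4382 0.0743] [0.4439 0.0078] 0.0667 [0.441  0.0411]
270 [0.4059 0.0724] [0.4116 0.0062] 0.0664 [0.4087 0.0393]
```

The rim profile gives a width of 66.5 mm (66 expected), axis 4.0° and centre about (0.4775, 0.0445), so the bin hasn't been moved. I'll grip it by its long walls.

```bash
python3 -m crank '{"translation":[[0.04,-0.02,-0.6],[0,0,-1],[0,0,-1],[0,0,-1],[0,0,-0.9],[0,0,-0.6],[0,0,-0.4],[0,0,-0.28],[0,0,0]],"spin":[-0.15,0,0,0,0,0,0,0,0],"hand":[1,1,1,1,1,1,1,1,1]}' 30
python3 -m crank '{"translation":[[0,0,0],[0,0,0],[0,0,0],[0,0,0]],"spin":[0,0,0,0],"hand":[-1,-1,-1,-1]}'
python3 -m crank '{"translation":[[0,0,0.15],[0,0,0.25],[0,0,0.4],[0,0,0]],"spin":[0,0,0,0],"hand":[-1,-1,-1,-1]}'
python3 -c "
from h import *
s=r.state();print(s['moment'],s['ft_force'],s['finger_gap'])"
```

```text
t: 48.72
tool_pos: [0.4777, 0.0439, 0.0211]
tool_rot: [-3.14, -0.113, 0.001]
ft_force: [0.5, 0.8, 0.8]
finger_gap: 0.0879
finger_force: 0.0
t: 49.22
tool_pos: [0.4784, 0.0443, 0.0223]
tool_rot: [-3.139, -0.114, -0.002]
ft_force: [1.0, 2.2, 3.8]
finger_gap: 0.0659
finger_force: 30.0
t: 49.72
tool_pos: [0.4791, 0.0439, 0.0556]
tool_rot: [3.139, 0.113, 0.006]
ft_force: [0.0, 0.4, -6.1]
finger_gap: 0.0658
finger_force: 30.0
[ 0.01716398 -0.05044202  0.00679192] [ 0.04121425  0.35615761 -6.05657819] 0.0658232925794222
```

```bash
python3 -m crank '{"translation":[[0,0,0.5],[0,0,0.8],[0,0,0.9],[0,0,0.9],[0,0,0.9],[0,0,0.5]],"spin":[0,0,0,0,0,0],"hand":[-1,-1,-1,-1,-1,-1]}'
python3 -m crank '{"translation":[[0.23,-0.56,0],[0.23,-0.56,0],[0.23,-0.56,0],[0.23,-0.56,0],[0.23,-0.56,0],[0.23,-0.56,0]],"spin":[-0.89,-0.89,-0.89,-0.89,-0.89,-0.89],"hand":[-1,-1,-1,-1,-1,-1]}'
python3 -m crank '{"translation":[[0.23,-0.56,0],[0.23,-0.56,0],[0.23,-0.56,0],[0.23,-0.56,0],[0.23,-0.56,0],[0.23,-0.56,0],[0,0,0]],"spin":[-0.89,-0.89,-0.89,-0.89,-0.89,-0.89,0],"hand":[-1,-1,-1,-1,-1,-1,-1]}'
python3 - <<'E'
from h import *
s=r.state();print(s["finger_gap"],s["ft_force"])
go(.5922,-.2258,.14,-139.3)
w=get_image("top"); hsv=cv2.cvtColor(w["frame"],cv2.COLOR_BGR2HSV)
m=((hsv[...,0]>100)&(hsv[...,0]<130)&(hsv[...,1]>120)).astype(np.uint8);m[:,:350]=0
n,l,st,ce=cv2.connectedComponentsWithStats(m); print(st[1:][st[1:,4]>100])
m2=((hsv[...,2]>170)&(hsv[...,1]<40)).astype(np.uint8); n,l,st,ce=cv2.connectedComponentsWithStats(m2)
print("handle expected px",proj(w,(.5176+.042,-.0855+.036,.146)),proj(w,(.5176-.042,-.0855-.036,.146)));print([x.tolist() for x in st[1:] if x[4]>60 and 320<x[0]<480])
E
```

```text
t: 50.48
tool_pos: [0.4783, 0.0439, 0.2357]
tool_rot: [3.139, 0.113, 0.004]
ft_force: [0.8, -0.0, -6.4]
finger_gap: 0.066
finger_force: 30.0
t: 51.22
tool_pos: [0.5332, -0.0912, 0.233]
tool_rot: [3.08, -0.619, -0.001]
ft_force: [-0.8, 0.9, -6.3]
finger_gap: 0.0656
finger_force: 30.0
t: 52.1
tool_pos: [0.5882, -0.2263, 0.232]
tool_rot: [2.854, -1.313, -0.003]
ft_force: [-0.6, 1.4, -5.6]
finger_gap: 0.0662
finger_force: 30.0
0.06621294384596477 [-0.58506381  1.43848618 -5.61712196]
shift units [ 0.1   0.01 -2.3 ] spin units 0.02 q6 2.01 t 52.1 closing yaw -139.4
[[437 191  48  66 782]]
handle expected px [377.57698327 233.78276872] [417.81231088 279.76910771]
[[454, 46, 76, 91, 272], [362, 60, 14, 17, 92], [400, 179, 14, 14, 100], [375, 224, 57, 59, 412], [452, 307, 125, 173, 11580]]
```

The handle blob in the top view, (375–432, 224–283), matches where I expect it. I'll lower the bin into the drawer, slowly at the end.

```bash
python3 -m crank '{"translation":[[0.1,0.01,-0.4],[0,0,-0.8],[0,0,-0.7],[0,0,-0.5],[0,0,-0.3],[0,0,0]],"spin":[0,0,0,0,0,0],"hand":[-1,-1,-1,-1,-1,-1]}'
python3 -m crank '{"translation":[[0,0,-0.08],[0,0,-0.05],[0,0,-0.05],[0,0,0]],"spin":[0,0,0,0],"hand":[-1,-1,-1,-1]}'
```

```text
t: 52.9
tool_pos: [0.5919, -0.2241, 0.1246]
tool_rot: [2.856, -1.309, -0.002]
ft_force: [0.1, -0.2, -6.6]
finger_gap: 0.066
finger_force: 30.0
t: 53.4
tool_pos: [0.5922, -0.2245, 0.1181]
tool_rot: [2.856, -1.31, -0.0]
ft_force: [0.1, -0.1, -6.2]
finger_gap: 0.0658
finger_force: 30.0
```

```bash
python3 -m crank '{"translation":[[0,0,-0.03],[0,0,-0.03],[0,0,0]],"spin":[0,0,0],"hand":[-1,-1,-1]}'
```

```text
t: 53.78
tool_pos: [0.5925, -0.2247, 0.1173]
tool_rot: [2.855, -1.31, 0.003]
ft_force: [-2.3, 0.6, 2.1]
finger_gap: 0.0659
finger_force: 30.0
```

The bin is on the drawer floor: the vertical force went from −6 to +2 N. I'll release, rise, and measure the bin and handle from the wrist camera on the way.

```bash
python3 -m crank '{"translation":[[0,0,0],[0,0,0],[0,0,0],[0,0,0.4],[0,0,0.8],[0,0,1],[0,0,1],[0,0,0.3]],"spin":[0,0,0,0,0,0,0,0],"hand":[0.85,0.85,0.85,0.85,0.85,0.85,0.85,0.85]}'
python3 -m crank '{"translation":[[-0.19,0.35,0],[-0.19,0.35,0],[-0.19,0.35,0],[-0.19,0.35,0],[-0.19,0.35,0],[-0.19,0.35,0],[-0.19,0.35,0],[-0.19,0.35,0],[-0.19,0.35,0],[-0.19,0.35,0]],"spin":[1,1,1,1,1,1,1,1,1,1],"hand":[0,0,0,0,0,0,0,0,0,0]}'
python3 -m crank '{"translation":[[0,0,0],[0,0,0],[0,0,0],[0,0,0],[0,0,0],[0,0,0],[0,0,0],[0,0,0],[0,0,0]],"spin":[1,1,1,1,1,1,1,1,0],"hand":[-0.32,-0.32,-0.32,-0.32,-0.32,-0.32,-0.32,-0.32,-0.32]}'
cat > m.py <<'E'
from h import *
def drawerlook(hx,hy):
    w=get_image("wrist"); hsv=cv2.cvtColor(w["frame"],cv2.COLOR_BGR2HSV)
    print("handle expected px",proj(w,(hx+.042,hy+.036,.146)),proj(w,(hx-.042,hy-.036,.146)))
    m=((hsv[...,2]>140)&(hsv[...,1]<45)); 
    u0=int(proj(w,(hx,hy,.146))[0]); print([(u,int(m[100:330,u].sum())) for u in range(u0-16,u0+20,3)])
    b=((hsv[...,0]>100)&(hsv[...,0]<130)&(hsv[...,1]>120)).astype(np.uint8)
    n,l,st,ce=cv2.connectedComponentsWithStats(b); i=1+st[1:,4].argmax(); print(st[i]); v,u=np.nonzero(l==i)
    P=np.array([at(w,a,c,.145)[:2]-(hx,hy) for a,c in zip(u,v)]); xd=np.array([.652,-.758]);yd=np.array([.758,.652])
    X=P@xd*1e3;Y=P@yd*1e3; print("bin in drawer frame x",np.percentile(X,[0,1,99,100]).round(),"y",np.percentile(Y,[0,1,99,100]).round(), cv2.minAreaRect((P*1e3).astype(np.float32)))
    go(hx,hy,.1335,-49.4)
E
python3 -c "
from m import *
drawerlook(.5176,-.0855)"
```

```text
t: 54.78
tool_pos: [0.5931, -0.2248, 0.2606]
tool_rot: [-2.855, 1.31, -0.011]
ft_force: [0.3, -0.2, 1.0]
finger_gap: 0.081
finger_force: 0.0
t: 56.02
tool_pos: [0.5157, -0.0839, 0.2548]
tool_rot: [-3.141, -0.024, 0.002]
ft_force: [0.1, 0.7, 0.5]
finger_gap: 0.0439
finger_force: 0.0
t: 57.15
tool_pos: [0.516, -0.0844, 0.255]
tool_rot: [-2.945, -1.092, 0.002]
ft_force: [0.3, -0.2, -0.0]
finger_gap: 0.0297
finger_force: 0.0
handle expected px [321.58236154 157.17675614] [321.44964031 300.62809378]
[(305, 0), (308, 0), (311, 0), (314, 0), (317, 0), (320, 149), (323, 152), (326, 152), (329, 140), (332, 18), (335, 18), (338, 18)]
[  402   216   238    98 14170]
bin in drawer frame x [ 62.  68. 238. 241.] y [-67. -67.  12.  13.] ((78.23739624023438, -132.6544952392578), (79.59209442138672, 178.5185089111328), 40.60659408569336)
shift units [ 0.04 -0.03 -3.04] spin units -0.01 q6 0.63 t 57.2 closing yaw -49.4
```

The handle bar is at u≈325, where it was gripped before. The bin is aligned (40.6°) and spans about 68–238 mm behind the handle, inside the uncovered part. I'll regrip the handle and start pushing gently.

```bash
python3 -m crank '{"translation":[[0.04,-0.03,-0.5],[0,0,-0.8],[0,0,-0.7],[0,0,-0.6],[0,0,-0.4],[0,0,0],[0,0,0]],"spin":[0,0,0,0,0,0,0],"hand":[-0.32,-0.32,-0.32,-0.32,-0.32,-0.32,-0.32]}' 25
python3 -m crank '{"translation":[[0,0,0],[0,0,0],[0,0,0],[0,0,0]],"spin":[0,0,0,0],"hand":[-1,-1,-1,-1]}'
python3 -m crank '{"translation":[[0.08,-0.1,0],[0.16,-0.19,0],[0.2,-0.23,0],[0.2,-0.23,0],[0.2,-0.23,0],[0.2,-0.23,0]],"spin":[0,0,0,0,0,0],"hand":[-1,-1,-1,-1,-1,-1]}'
```

```text
t: 58.08
tool_pos: [0.5182, -0.0857, 0.1367]
tool_rot: [2.945, 1.093, 0.002]
ft_force: [0.6, 0.6, 0.8]
finger_gap: 0.0299
finger_force: 0.0
t: 58.58
tool_pos: [0.5181, -0.0857, 0.1365]
tool_rot: [2.945, 1.093, 0.002]
ft_force: [0.5, 1.3, 3.1]
finger_gap: 0.0092
finger_force: 25.0
t: 59.32
tool_pos: [0.5604, -0.1346, 0.1365]
tool_rot: [2.945, 1.093, 0.002]
ft_force: [-1.2, 3.4, 6.4]
finger_gap: 0.0094
finger_force: 25.0
```

```bash
python3 -m crank '{"translation":[[0.2,-0.23,0],[0.2,-0.23,0],[0.2,-0.23,0],[0.2,-0.23,0],[0.2,-0.23,0],[0.2,-0.23,0],[0.2,-0.23,0],[0.2,-0.23,0]],"spin":[0,0,0,0,0,0,0,0],"hand":[-1,-1,-1,-1,-1,-1,-1,-1]}'
python3 -m crank '{"translation":[[0.1,-0.12,0],[0.06,-0.07,0],[0.04,-0.046,0],[0.04,-0.046,0],[0,0,0]],"spin":[0,0,0,0,0],"hand":[-1,-1,-1,-1,-1]}'
```

```text
t: 60.32
tool_pos: [0.6242, -0.2085, 0.1365]
tool_rot: [2.945, 1.093, 0.001]
ft_force: [-1.4, 2.0, 6.9]
finger_gap: 0.0091
finger_force: 25.0
t: 60.95
tool_pos: [0.634, -0.2199, 0.1366]
tool_rot: [2.944, 1.092, 0.003]
ft_force: [0.1, 1.0, 5.6]
finger_gap: 0.0097
finger_force: 25.0
```

```bash
python3 -m crank '{"translation":[[0.04,-0.046,0],[0.04,-0.046,0],[0.04,-0.046,0],[0.04,-0.046,0],[0,0,0]],"spin":[0,0,0,0,0],"hand":[-1,-1,-1,-1,-1]}'
python3 -m crank '{"translation":[[0.03,-0.035,0],[0.03,-0.035,0],[0,0,0]],"spin":[0,0,0],"hand":[-1,-1,-1]}'
```

```text
t: 61.58
tool_pos: [0.6403, -0.2272, 0.1365]
tool_rot: [2.944, 1.092, 0.002]
ft_force: [0.6, 1.4, 5.2]
finger_gap: 0.0095
finger_force: 25.0
t: 61.95
tool_pos: [0.6427, -0.2299, 0.1366]
tool_rot: [2.944, 1.092, 0.002]
ft_force: [0.3, 1.3, 5.4]
finger_gap: 0.0092
finger_force: 25.0
```

```bash
for i in 1; do python3 -m crank '{"translation":[[0.03,-0.035,0],[0.03,-0.035,0],[0,0,0]],"spin":[0,0,0],"hand":[-1,-1,-1]}' | sed -n 2,4p
python3 -m crank '{"translation":[[0.03,-0.035,0],[0,0,0]],"spin":[0,0],"hand":[-1,-1]}'| sed -n 2,4p; done
```

```text
tool_pos: [0.6451, -0.2327, 0.1366]
tool_rot: [2.944, 1.092, 0.002]
ft_force: [0.7, 0.2, 5.3]
tool_pos: [0.6452, -0.2328, 0.1365]
tool_rot: [-2.943, -1.093, 0.001]
ft_force: [-4.5, 5.2, 7.9]
```

```bash
python3 -m crank '{"translation":[[0.03,-0.035,0],[0,0,0]],"spin":[0,0],"hand":[-1,-1]}'| sed -n 2,4p
```

```text
tool_pos: [0.6452, -0.2329, 0.1365]
tool_rot: [-2.94, -1.093, 0.004]
ft_force: [-9.9, 9.9, 9.6]
```

A firm stop at 14 N, after 194.5 mm of travel, matches the shut position. I'll release, rise and verify.

```bash
python3 -m crank '{"translation":[[0,0,0],[0,0,0],[0,0,0],[0,0,0.5],[0,0,1],[0,0,1],[0,0,0.5]],"spin":[0,0,0,0,0,0,0],"hand":[-0.32,-0.32,-0.32,-0.32,-0.32,-0.32,-0.32]}'
python3 - <<'E'
from m import *
drawerlook(.6452,-.2329)
V={c:get_image(c) for c in("scene","top")}
for n in("vblock","collet","nut","bush","tnut","punch","bin","tape","tin","wrench"):
    print(n,[(c,round(o["p"],2),[int(x) for x in o["box"]]) for c in V for o in outline_of(c,n)[:1]])
E
```

```text
t: 63.7
tool_pos: [0.6472, -0.235, 0.2612]
tool_rot: [2.941, 1.091, 0.007]
ft_force: [-0.6, -0.1, -1.0]
finger_gap: 0.0302
finger_force: 0.0
handle expected px [313.83741181 157.52031494] [314.46440064 298.18087298]
[(298, 0), (301, 0), (304, 0), (307, 0), (310, 51), (313, 149), (316, 151), (319, 148), (322, 22), (325, 19), (328, 19), (331, 122)]
[396 225   1   1   1]
bin in drawer frame x [62. 62. 62. 62.] y [5. 5. 5. 5.] ((44.01400375366211, -43.5859260559082), (0.0, 0.0), 0.0)
shift units [-0.06  0.06 -3.25] spin units -0.02 q6 0.46 t 63.8 closing yaw -49.3
vblock []
collet [('top', 0.28, [238, 245, 269, 276])]
nut []
bush []
tnut []
punch [('scene', 0.21, [412, 252, 484, 272])]
bin []
tape [('scene', 0.79, [350, 230, 378, 257]), ('top', 0.84, [238, 240, 272, 278])]
tin [('scene', 0.65, [425, 203, 445, 226]), ('top', 0.96, [129, 251, 159, 275])]
wrench [('scene', 0.77, [409, 251, 484, 270]), ('top', 0.3, [438, 118, 485, 205])]
```

The bench is clear of kit pieces and the bin, and the bystanders haven't moved. The bar reads about 1.5 mm short of where I left it, so I'll push once more, gently, with closed fingers to be sure it is fully shut.

```bash
python3 -m crank '{"translation":[[-0.31,0.36,0],[-0.31,0.36,0],[0,0,-0.8],[0,0,-0.9],[0,0,-0.8],[0,0,-0.6],[0,0,0]],"spin":[0,0,0,0,0,0,0],"hand":[-1,-1,-1,-1,-1,-1,-1]}'
python3 -m crank '{"translation":[[0.1,-0.115,0],[0.07,-0.08,0],[0,0,0]],"spin":[0,0,0],"hand":[-1,-1,-1]}' | sed -n 2,4p
python3 -m crank '{"translation":[[0.03,-0.035,0],[0.03,-0.035,0],[0,0,0]],"spin":[0,0,0],"hand":[-1,-1,-1]}' | sed -n 2,4p
```

```text
t: 65.72
tool_pos: [0.6206, -0.2054, 0.1291]
tool_rot: [-2.942, -1.092, 0.006]
ft_force: [0.1, -0.3, -0.2]
finger_gap: 0.0005
finger_force: 0.0
tool_pos: [0.6293, -0.2143, 0.133]
tool_rot: [2.944, 1.092, 0.002]
ft_force: [0.6, 0.3, -0.5]
tool_pos: [0.6311, -0.2165, 0.1317]
tool_rot: [-2.945, -1.093, 0.0]
ft_force: [-0.4, 0.2, -0.7]
```

```bash
python3 -m crank '{"translation":[[0.03,-0.035,0],[0.03,-0.035,0],[0,0,0]],"spin":[0,0,0],"hand":[-1,-1,-1]}' | sed -n 2,4p
python3 -m crank '{"translation":[[0.03,-0.035,0],[0,0,0]],"spin":[0,0],"hand":[-1,-1]}' | sed -n 2,4p
```

```text
tool_pos: [0.6335, -0.2194, 0.1317]
tool_rot: [-2.945, -1.093, 0.0]
ft_force: [0.3, -0.3, 0.1]
tool_pos: [0.6347, -0.2207, 0.1318]
tool_rot: [-2.945, -1.093, 0.0]
ft_force: [0.3, 0.2, 0.0]
```

```bash
python3 -m crank '{"translation":[[0.03,-0.035,0],[0,0,0]],"spin":[0,0],"hand":[-1,-1]}' | sed -n 2,4p
```

```text
tool_pos: [0.6359, -0.2221, 0.1318]
tool_rot: [-2.945, -1.093, 0.0]
ft_force: [-0.2, 0.9, -0.4]
```

```bash
python3 -m crank '{"translation":[[0.03,-0.035,0],[0,0,0]],"spin":[0,0],"hand":[-1,-1]}' | sed -n 2,4p
python3 -m crank '{"translation":[[0.03,-0.035,0],[0,0,0]],"spin":[0,0],"hand":[-1,-1]}' | sed -n 2,4p
```

```text
tool_pos: [0.6359, -0.2221, 0.1318]
tool_rot: [-2.941, -1.093, 0.003]
ft_force: [-6.3, 5.2, 1.9]
tool_pos: [0.636, -0.2222, 0.1318]
tool_rot: [-2.938, -1.093, 0.007]
ft_force: [-12.1, 10.0, 5.2]
```

```bash
python3 -m crank '{"translation":[[0.03,-0.035,0],[0,0,0]],"spin":[0,0],"hand":[-1,-1]}' | sed -n 2,4p
```

```text
tool_pos: [0.636, -0.2222, 0.1319]
tool_rot: [-2.934, -1.093, 0.01]
ft_force: [-17.3, 14.0, 7.6]
```

Contact went stiff at once with no sliding, so the drawer is fully shut. I'll back off, rise and hand in.

```bash
python3 -m crank '{"translation":[[-0.15,0.18,0],[-0.3,0.35,0],[-0.3,0.35,0],[0,0,0.7],[0,0,1],[0,0,1],[0,0,0.5],[0,0,0],[0,0,0]],"spin":[0,0,0,0,0,0,0,0,0],"hand":[-1,-1,-1,-1,-1,-1,-1,-1,-1]}'
python3 -c "
from h import *
print(job.job_done())"
```

```text
t: 69.22
tool_pos: [0.6093, -0.1911, 0.2583]
tool_rot: [-2.944, -1.093, 0.002]
ft_force: [-1.2, -0.6, -0.4]
finger_gap: 0.0004
finger_force: 0.0
the job is handed in; nothing more can be done
None
```

All six kit pieces are in the blue bin, the bin sits flat in the top drawer, and the drawer was pushed gently until it met its stop; I handed the job in at about 69 s of the 210 s allowed, with the bystanders left where they were, and no verdict came back.

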